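# Tap the paint-pot lids shut, lightest colour first

### The job

The push-on lids of the three white paint tubs are standing proud: with the fingertips, tap each lid gently on the grey rubber dome in its middle until it is fully home, the yellow lid first, then the blue, then the black, so that no dark paint is carried onto a lighter pot. Only tap: do not lift, tip or shove the pots, do not press hard, and leave the red jar, the marker and the spatula where they are.

Things in the scene. Friction and masses are not known exactly. Their poses are not given: they have to be found in the camera images.
- yellow_spot (a point): centre of the top face (24 mm across) of the grey rubber push dome in the middle of the yellow lid, the spot to tap. The dome is 32 mm across and stands 9 mm above the lid; it gives like a spring, 2.5 N per mm, up to 6 mm, and comes back when let go. Its top is 95 mm above the bench with the lid fully up and 85 mm with the lid fully home (dome not pressed). z is up. The yellow push-on lid is a round disc with ribbed edge, 83 mm across, with a small pull tab on its edge
- yellow_lid (a joint): how far the yellow lid has been pushed down onto its pot, m: 0 = fully up, standing 10 mm proud; 0.010 = fully home, on its stop. It starts between 0 and 0.002, slides down against a steady friction of about 4 N and stays where it is left (no spring)
- yellow_pot: the loose white plastic tub under the yellow lid, 74 mm across the rim, 62 mm at the foot, 74 mm high without lid, about 0.4 kg; origin at the centre of its underside, z up along its axis
- blue_spot (a point): centre of the top face (24 mm across) of the grey rubber push dome in the middle of the blue lid, the spot to tap. The dome is 32 mm across and stands 9 mm above the lid; it gives like a spring, 2.5 N per mm, up to 6 mm, and comes back when let go. Its top is 95 mm above the bench with the lid fully up and 85 mm with the lid fully home (dome not pressed). z is up. The blue push-on lid is a round disc with ribbed edge, 83 mm across, with a small pull tab on its edge
- blue_lid (a joint): how far the blue lid has been pushed down onto its pot, m: 0 = fully up, standing 10 mm proud; 0.010 = fully home, on its stop. It starts between 0 and 0.002, slides down against a steady friction of about 4 N and stays where it is left (no spring)
- blue_pot: the loose white plastic tub under the blue lid, 74 mm across the rim, 62 mm at the foot, 74 mm high without lid, about 0.4 kg; origin at the centre of its underside, z up along its axis
- black_spot (a point): centre of the top face (24 mm across) of the grey rubber push dome in the middle of the black lid, the spot to tap. The dome is 32 mm across and stands 9 mm above the lid; it gives like a spring, 2.5 N per mm, up to 6 mm, and comes back when let go. Its top is 95 mm above the bench with the lid fully up and 85 mm with the lid fully home (dome not pressed). z is up. The black push-on lid is a round disc with ribbed edge, 83 mm across, with a small pull tab on its edge
- black_lid (a joint): how far the black lid has been pushed down onto its pot, m: 0 = fully up, standing 10 mm proud; 0.010 = fully home, on its stop. It starts between 0 and 0.002, slides down against a steady friction of about 4 N and stays where it is left (no spring)
- black_pot: the loose white plastic tub under the black lid, 74 mm across the rim, 62 mm at the foot, 74 mm high without lid, about 0.4 kg; origin at the centre of its underside, z up along its axis
- jar: bystander: loose red sample jar with a white screw lid, 48 mm across, 58 mm high; origin at the centre of its underside
- marker_pen: bystander: loose black felt marker with a red cap, 133 mm long (along its own y), 15 mm thick, lying flat; origin at the centre of its underside
- spatula: bystander: loose paint spatula with red grip, 198 mm long (along its own y), 15 mm high, lying flat; origin at the centre of its underside

How it is judged:
On the way, in this order (a step that is already met when the one before it is completed fails the run):
1. a fingertip taps the yellow lid home (value of joint yellow_lid above 0.0075 m and contact force between the fingers and yellow_pot above 0.3 N), for 0.02 s.
2. a fingertip taps the blue lid home (value of joint blue_lid above 0.0075 m and contact force between the fingers and blue_pot above 0.3 N), for 0.02 s.
3. a fingertip taps the black lid home (value of joint black_lid above 0.0075 m and contact force between the fingers and black_pot above 0.3 N), for 0.02 s.
At the end, for the whole second after the job is handed in: All three lids are home (at least 7 of their 10 mm down); every pot stands upright and at rest within 30 mm of where it stood; the jar, the marker and the spatula are within 20 mm of where they lay (value of joint each of yellow_lid, blue_lid, black_lid above 0.007 m and distance of each of yellow_pot, blue_pot, black_pot from where it was at the start of the episode below 0.03 m and angle between each of yellow_pot, blue_pot, black_pot's own z axis and vertical below 0.1 rad and linear speed of each of yellow_pot, blue_pot, black_pot below 0.02 m/s and distance of each of jar, marker_pen, spatula from where it was at the start of the episode below 0.02 m); the robot touches nothing.
It fails at once if a darker lid is pushed down before the lighter ones are home ((value of joint blue_lid above 0.004 m and value of joint yellow_lid below 0.007 m) or (value of joint black_lid above 0.004 m and value of joint yellow_lid below 0.007 m) or (value of joint black_lid above 0.004 m and value of joint blue_lid below 0.007 m)).
It fails at once if a pot is lifted by more than 10 mm or tipped by more than about 14 degrees (height (world z) of any of yellow_pot, blue_pot, black_pot above 0.01 m or angle between any of yellow_pot, blue_pot, black_pot's own z axis and vertical above 0.25 rad).
It fails at once if a pot is shoved or carried more than 30 mm (distance of any of yellow_pot, blue_pot, black_pot from where it was at the start of the episode above 0.03 m).
It fails at once if a pot is pressed hard (more than 30 N) (contact force between any of the arm, the fingers and yellow_pot above 30 N or contact force between any of the arm, the fingers and blue_pot above 30 N or contact force between any of the arm, the fingers and black_pot above 30 N).
It fails at once if the jar, the marker or the spatula is moved more than 20 mm (distance of any of jar, marker_pen, spatula from where it was at the start of the episode above 0.02 m).
It also fails if it takes over 45 s, if anything falls off the work surface, if the arm or the gripper's body presses on something with over 40 N, if the wrist force passes 120 N, or if a joint passes its speed limit or range.

### The arm

A 7-joint arm with a two-finger parallel gripper is mounted at the origin on the work surface; the furniture and walls round the work are solid. World frame = base frame: x ahead of the robot, y to its left, z up, the work surface at z = 0. Lengths are in m, angles in rad, forces in N, time in s.
With the tool pointing down it reaches from about 0.4 to 0.85 m from the base axis. Payload 10.4 kg.
Tool frame: the origin (TCP) lies where the fingers leave the gripper's body, on its centre line; the fingertips stand 70 mm ahead of it and the grasp point (between the pads) lies 51 mm ahead of it; z points along the fingers, y is the line along which they close (so a half turn about z gives the same grasp; the last joint's range is limited). The gripper opens to 87 mm and grips with 3 to 60 N. Pads are 19 mm wide; open, the fingers measure 117 mm over their backs; the gripper's body (75 mm by 190 mm) begins 51 mm behind the grasp point.
Start: joints at [1.251, 0.332, -0.065, 1.46, 0.022, 1.35, -0.088], TCP at [0.183, -0.598, 0.292] pointing down, gripper open.
Joint ranges: [-2.6, 2.6], [-0.5, 2.12], [-1.47, 1.34], [0.16, 2.42], [-1.27, 4.41], [0.06, 2.06], [-2.6, 2.6]. Speed limits (rad/s): [2.22, 2.22, 2.79, 2.79, 3.14, 3.14, 3.14].

### API

Orientations are given as a 3x3 rotation matrix whose columns are the frame's x, y, z axes.
In Python, from plant import manip gives the robot as it stands.
- The arm moves only by the tool drive_tool, never from a script. Its argument "increments" is a list of rows, each an object with "xyz": the shift along the world's x, y, z in cm, a list of three; "rot": the turn, a rotation vector about the world's x, y, z in rad, a list of three. In form: [{"xyz": [x, y, z], "rot": [wx, wy, wz]}, ...]. A call has 1 to 5 rows; each row shifts and turns the commanded pose from where the row before left it; what a row does not reach is not made up. A row lasts 1/12 s, in which the tool goes at most 41.7 mm and 7.16 degrees, less where a joint would pass 70% of its speed; a pose out of reach is approached as far as the arm can. A call is refused whole if a number of a shift passes 4.17 or a number of a turn 0.125, either way. A call with a gripper value outside its range is refused whole. "fingers" is the finger opening in cm, from 0 to 8.7, set as the call begins (left out, the last holds). The fingers move at their own pace and stop on an object; "newtons" is the grip in N (left out, the last holds). Time passes only in rows, so rows that do not move let the fingers close. It gives the time, the measured TCP pose, the force, the opening and the grip force at its end, in the units of the state.
- manip.sense(): the state, without advancing time (a new reading comes with each control period).
- manip.read_camera(name): name is "side" or "top" or "wrist"; returns the picture (480x640x3 uint8, blue, green, red); there is no depth.
- manip.get_calibration(name): a dict with "mtx" (3x3 intrinsics, pixels), "R" (3x3) and "t" (3): a world point X has camera coordinates R X + t. Camera axes: x right, y down, z forward; pixel columns grow to the right and rows downward; lengths in m; the calibration is good to about 2 mm. The wrist camera is an equidistant fisheye: a pixel r from the principal point sees the ray r / f radians off the axis. A picture is of the moment at which its call begins: read the wrist's pose just before it. get_calibration takes no time and is no camera call; for the wrist camera it gives the pose at the moment of the call.
- manip.close_job(): hands the job in; it is judged then, once.
The state is a dict: "t": time; "joint_positions": joint angles; "joint_vel": joint speeds; "effort": joint torques, N m; "eef_pos": TCP position; "tool_rot": TCP orientation; "force": force on the tool from outside, world axes, zero at the start; "moment": the same for the moment, N m; "width": finger opening in m; "gripper_force": force on a finger pad.
Only numpy, scipy, OpenCV 4.12 (cv2) and the standard library are available. Lean on these libraries where they do the work, as an engineer would, in place of code of your own. Each camera call takes 0.05 s, during which the arm holds its last target. There are 200 camera calls.

## Working session

There is one attempt and no reset: what is moved stays moved. The work goes in short steps, Python scripts to look and compute and a tool call to move; the robot and the scene stay as the last step left them, time stands still between calls to the robot, and variables do not carry over. Pictures are saved under pics/ and viewed, at most 10 in all, crops included, and the job is handed in when it is done.

Besides the shell and the picture viewer there is one more tool, called after "Emit:" as a command line: name --argument value ..., lists and objects as JSON in quotes. drive_tool: Moves the arm, as the interface text tells. Its arguments: {"type":"object","properties":{"increments":{"type":"array"},"fingers":{"type":"number"},"newtons":{"type":"number"}},"required":["increments"]}

```bash
mkdir -p pics; python3 - <<'E'
from plant import manip
import cv2
for n in("top","side"):
    cv2.imwrite(f"pics/{n}0.png",manip.read_camera(n))
s=manip.sense();print(s["t"],s["eef_pos"],s["tool_rot"],s["width"],s["force"])
for n in("top","side"):print(manip.get_calibration(n))
E
```

```text
0.1 [ 0.18272    -0.59743673  0.2915368 ] [[ 9.56263418e-01  2.92506567e-01 -4.29230652e-04]
 [ 2.92506875e-01 -9.56262690e-01  1.18131880e-03]
 [-6.49137505e-05 -1.25520487e-03 -9.99999210e-01]] 0.08705971139092696 [-0.85411629 -0.14434038  0.6564907 ]
{'mtx': array([[495.82857946,   0.        , 321.60791814],
       [  0.        , 495.82857946, 241.50513181],
       [  0.        ,   0.        ,   1.        ]]), 'R': array([[-0.00621857, -0.99965449, -0.02553898],
       [-0.98222484,  0.01089759, -0.18739157],
       [ 0.18760514,  0.02391972, -0.98195324]]), 't': array([-0.04016832,  0.44853259,  0.95248665])}
{'mtx': array([[525.48558257,   0.        , 309.43889875],
       [  0.        , 525.48558257, 244.31742616],
       [  0.        ,   0.        ,   1.        ]]), 'R': array([[-0.99894971, -0.04491322,  0.00907089],
       [-0.03067462,  0.50845921, -0.86053954],
       [ 0.03403742, -0.85991397, -0.50930287]]), 't': array([0.45952357, 0.1304458 , 0.99356897])}
```

View pics/top0.png

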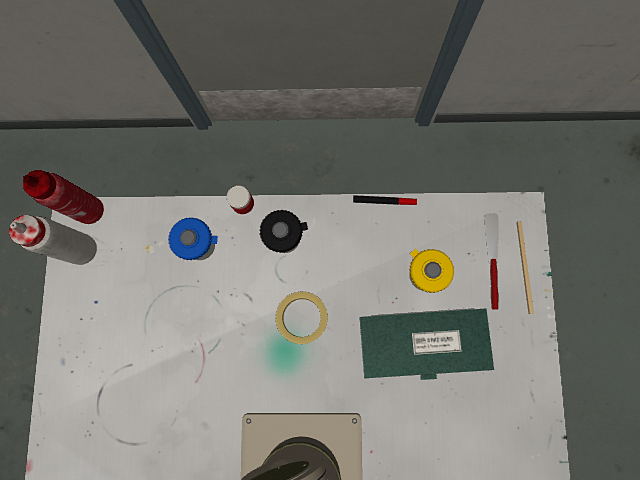

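View pics/side0.png

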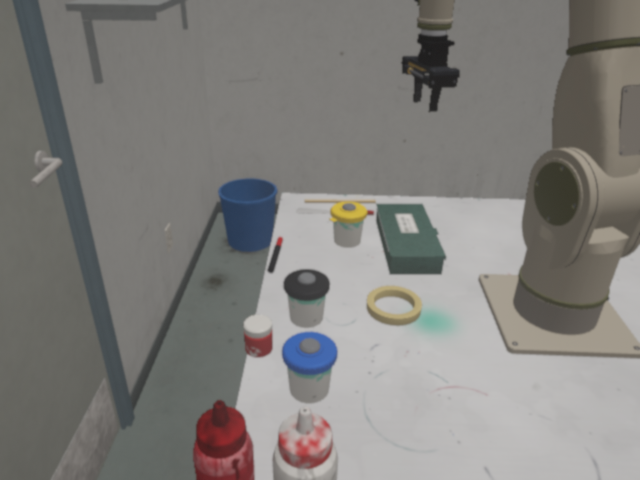

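```bash
python3 - <<'E'
import cv2,numpy as np
t=cv2.imread("pics/top0.png");s=cv2.imread("pics/side0.png")
f=lambda i,x,y:cv2.resize(i[y-32:y+32,x-32:x+32],(256,256),interpolation=cv2.INTER_CUBIC)
cv2.imwrite("pics/crop.png",np.vstack([np.hstack([f(t,432,270),f(t,192,238),f(t,282,231)]),np.hstack([f(s,349,218),f(s,309,354),f(s,306,287)])]))
E
```

```text
(no output)
```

View pics/crop.png

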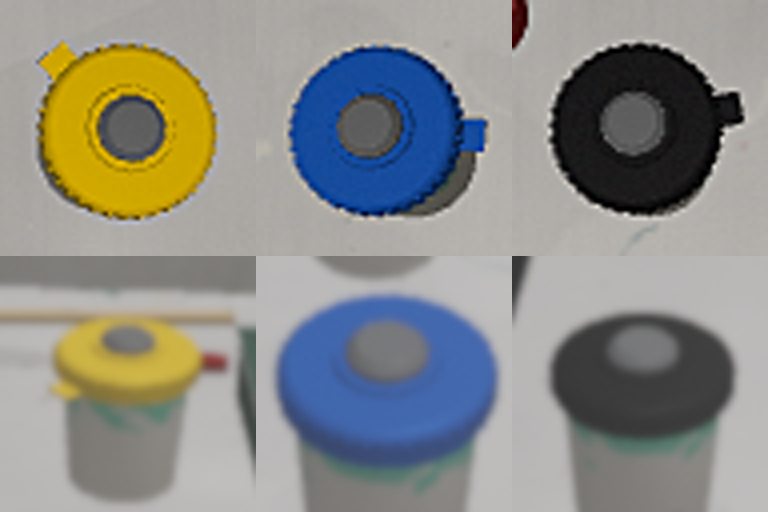

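The crops show the grey domes in the top view at about (432.7, 270.2) yellow, (188.2, 237.5) blue and (280, 230) black. In the side view they are at about (349, 206), (309.5, 345) and (306.5, 278).

```bash
python3 - <<'E'
from plant import manip
import numpy as np
a,b=manip.get_calibration("top"),manip.get_calibration("side")
def at(c,u,v,z):
    d=c["R"].T@np.linalg.solve(c["mtx"],[u,v,1]);o=-c["R"].T@c["t"];return o+d*(z-o[2])/d[2]
for n,p,q in(("y",(432.5,270),(349,206)),("bl",(188,237.2),(309.5,345)),("bk",(279.8,229.8),(306.5,278))):
    X=at(a,*p,.094);r=b["mtx"]@(b["R"]@X+b["t"]);print(n,X.round(4),np.hypot(*X[:2]).round(3),"side proj",r[:2]/r[2],"side",at(b,*q,.092).round(4))
for n,p in(("jar",(237,194)),("marker",(385,200)),("spat",(493,260))):print(n,at(a,*p,.05 if n=="jar" else .01).round(3))
E
```

```text
y [ 0.3818 -0.2521  0.094 ] 0.457 side proj [349.82787514 203.93687393] side [ 0.3836 -0.2456  0.092 ]
bl [0.4494 0.2106 0.094 ] 0.496 side proj [310.74910976 340.55727762] side [0.4509 0.2182 0.092 ]
bk [0.4619 0.0345 0.094 ] 0.463 side proj [307.99397412 274.16090212] side [0.4641 0.0437 0.092 ]
jar [0.547 0.127 0.05 ]
marker [ 0.541 -0.177  0.01 ]
spat [ 0.412 -0.392  0.01 ]
```

Emit:
drive_tool --increments '[{"xyz":[2,3.4,0],"rot":[0,0,0]},{"xyz":[2,3.4,0],"rot":[0,0,0]},{"xyz":[2,3.4,0],"rot":[0,0,0]},{"xyz":[2,3.4,0],"rot":[0,0,0]},{"xyz":[2,3.4,0],"rot":[0,0,0]}]' --fingers 0

```text
t: 0.52
eef_pos: [0.2833, -0.4258, 0.2919]
tool_rot: [[0.956, 0.292, -0.0], [0.292, -0.956, 0.0], [-0.0, -0.0, -1.0]]
force: [1.2, -0.4, 0.0]
width: 0.0613
gripper_force: 0.0
```

Emit:
drive_tool --increments '[{"xyz":[2,3.4,-1],"rot":[0,0,0]},{"xyz":[2,3.4,-1],"rot":[0,0,0]},{"xyz":[2,3.4,-1],"rot":[0,0,0]},{"xyz":[2,3.4,-1],"rot":[0,0,0]},{"xyz":[0,0,0],"rot":[0,0,0]}]'

```text
t: 0.93
eef_pos: [0.366, -0.2846, 0.2506]
tool_rot: [[0.954, 0.301, -0.001], [0.301, -0.954, 0.003], [0.0, -0.003, -1.0]]
force: [0.7, 0.6, 0.1]
width: 0.0282
gripper_force: 0.0
```

Emit:
drive_tool --increments '[{"xyz":[0.8,1.6,-2],"rot":[0,0,0]},{"xyz":[0.8,1.6,-2],"rot":[0,0,0]},{"xyz":[0,0,-2],"rot":[0,0,0]},{"xyz":[0,0,0],"rot":[0,0,0]},{"xyz":[0,0,0],"rot":[0,0,0]}]'

```text
t: 1.35
eef_pos: [0.3781, -0.2597, 0.1919]
tool_rot: [[0.956, 0.293, -0.002], [0.293, -0.956, 0.001], [-0.001, -0.002, -1.0]]
force: [0.0, 0.1, -0.4]
width: 0.0015
gripper_force: 0.0
```

```bash
cat >look.py <<'E'
from plant import manip
import cv2,sys,numpy as np
# look.py name topu topv sideu sidev : enlarged crops of top, side, plus wrist; prints state
n=sys.argv[1];tu,tv,su,sv=map(int,sys.argv[2:6])
s=manip.sense();print(s["t"],s["eef_pos"].round(4),s["width"],s["force"])
for c in("top","side"):
    k=manip.get_calibration(c);q=k["mtx"]@(k["R"]@(s["eef_pos"]+.07*s["tool_rot"][:,2])+k["t"]);print(c,"tip px",q[:2]/q[2])
f=lambda i,x,y:cv2.resize(i[y-50:y+50,x-40:x+40],(400,500),interpolation=cv2.INTER_CUBIC)
cv2.imwrite(f"pics/{n}.png",np.hstack([f(manip.read_camera("top"),tu,tv),f(manip.read_camera("side"),su,sv)]))
E
python3 look.py y1 432 270 349 200
```

```text
1.35 [ 0.3781 -0.2597  0.1919] 0.001503362123976727 [ 2.70810116e-04  6.46841914e-02 -3.77362947e-01]
top tip px [439.77418593 269.99083594]
side tip px [352.0417564  191.20180372]
```

View pics/y1.png

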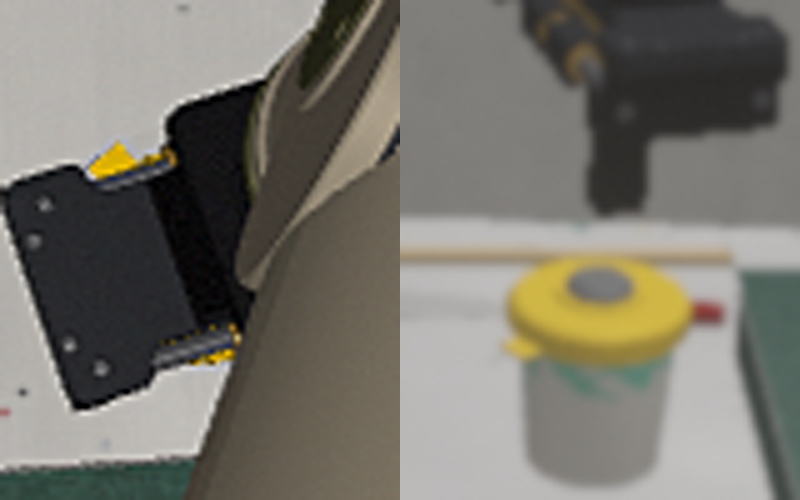

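The side view shows the closed tips at (352, 192), where the calibration puts them, just behind the dome. I'll shift over by the measured offset and go lower.

Emit:
drive_tool --increments '[{"xyz":[0.4,0.8,0],"rot":[0,0,0]},{"xyz":[0,0,-1],"rot":[0,0,0]},{"xyz":[0,0,-1],"rot":[0,0,0]},{"xyz":[0,0,0],"rot":[0,0,0]},{"xyz":[0,0,0],"rot":[0,0,0]}]'

```text
t: 1.87
eef_pos: [0.3823, -0.2515, 0.1714]
tool_rot: [[0.956, 0.292, -0.001], [0.292, -0.956, 0.001], [-0.001, -0.001, -1.0]]
force: [0.0, -0.2, 1.5]
width: 0.0006
gripper_force: 0.0
```

```bash
python3 look.py y2 432 270 349 200
```

```text
1.8667 [ 0.3823 -0.2515  0.1714] 0.0006205910963785565 [ 0.01515738 -0.15337809  1.46323984]
top tip px [432.92534625 269.25538889]
side tip px [349.80770355 201.05863285]
```

View pics/y2.png

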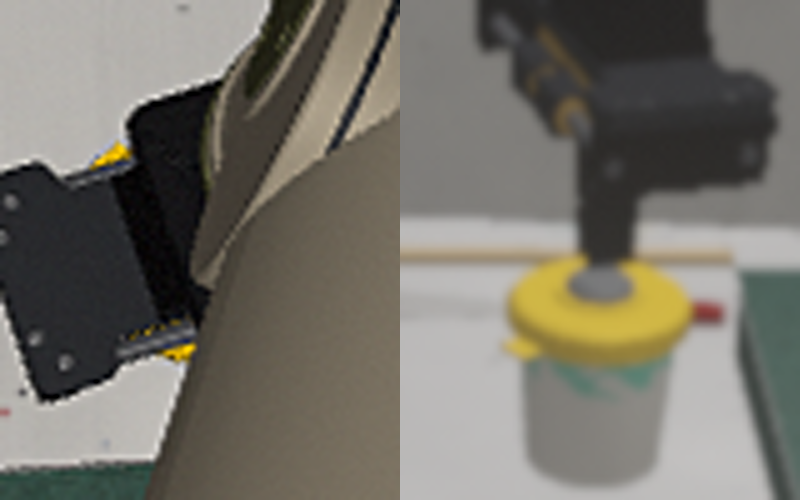

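The tips hang about 6 mm above the yellow dome and are centred to within 2–3 mm. I'll press gently now.

Emit:
drive_tool --increments '[{"xyz":[-0.1,0.2,-0.4],"rot":[0,0,0]},{"xyz":[0,0,-0.4],"rot":[0,0,0]},{"xyz":[0,0,-0.3],"rot":[0,0,0]},{"xyz":[0,0,0],"rot":[0,0,0]},{"xyz":[0,0,0],"rot":[0,0,0]}]'

```text
t: 2.38
eef_pos: [0.3819, -0.2496, 0.1613]
tool_rot: [[0.956, 0.293, 0.0], [0.293, -0.956, 0.0], [0.0, -0.0, -1.0]]
force: [0.4, 1.0, 1.6]
width: 0.0003
gripper_force: 1.0
```

Emit:
drive_tool --increments '[{"xyz":[0,0,-0.2],"rot":[0,0,0]},{"xyz":[0,0,-0.2],"rot":[0,0,0]},{"xyz":[0,0,-0.2],"rot":[0,0,0]},{"xyz":[0,0,-0.1],"rot":[0,0,0]},{"xyz":[0,0,0],"rot":[0,0,0]}]'

```text
t: 2.8
eef_pos: [0.3819, -0.2497, 0.1541]
tool_rot: [[0.956, 0.293, 0.0], [0.293, -0.956, -0.0], [0.0, 0.0, -1.0]]
force: [1.4, 1.3, 2.7]
width: 0.0007
gripper_force: 1.6
```

Emit:
drive_tool --increments '[{"xyz":[0,0,-0.1],"rot":[0,0,0]},{"xyz":[0,0,-0.1],"rot":[0,0,0]},{"xyz":[0,0,0],"rot":[0,0,0]},{"xyz":[0,0,0],"rot":[0,0,0]}]'

```text
t: 3.13
eef_pos: [0.3819, -0.2497, 0.1525]
tool_rot: [[0.956, 0.292, 0.0], [0.292, -0.956, -0.0], [0.0, 0.0, -1.0]]
force: [-0.4, 1.8, 6.7]
width: 0.0005
gripper_force: 3.3
```

Emit:
drive_tool --increments '[{"xyz":[0,0,-0.1],"rot":[0,0,0]},{"xyz":[0,0,0],"rot":[0,0,0]},{"xyz":[0,0,0],"rot":[0,0,0]}]'

```text
t: 3.38
eef_pos: [0.3819, -0.2497, 0.1516]
tool_rot: [[0.956, 0.292, 0.0], [0.292, -0.956, -0.0], [0.0, 0.0, -1.0]]
force: [-2.0, 1.5, 8.1]
width: 0.0001
gripper_force: 4.3
```

Emit:
drive_tool --increments '[{"xyz":[0,0,1],"rot":[0,0,0]},{"xyz":[0,0,3],"rot":[0,0,0]},{"xyz":[0,0,3],"rot":[0,0,0]},{"xyz":[0,0,3],"rot":[0,0,0]},{"xyz":[1.5,3,0],"rot":[0,0,0]}]'

```text
t: 3.8
eef_pos: [0.3964, -0.2251, 0.2568]
tool_rot: [[0.959, 0.285, 0.005], [0.285, -0.959, -0.006], [0.003, 0.007, -1.0]]
force: [2.2, -0.8, 0.5]
width: 0.0002
gripper_force: 0.0
```

Emit:
drive_tool --increments '[{"xyz":[1,3.5,0],"rot":[0,0,0]},{"xyz":[1,3.5,0],"rot":[0,0,0]},{"xyz":[1,3.5,0],"rot":[0,0,0]},{"xyz":[0.5,3.5,0],"rot":[0,0,0]},{"xyz":[0.5,3.5,0],"rot":[0,0,0]}]'

```text
t: 4.22
eef_pos: [0.4367, -0.0431, 0.2516]
tool_rot: [[0.956, 0.292, 0.0], [0.292, -0.956, -0.001], [-0.0, 0.001, -1.0]]
force: [1.3, 0.2, 1.0]
width: 0.0005
gripper_force: 0.0
```

Emit:
drive_tool --increments '[{"xyz":[0.5,3.5,0],"rot":[0,0,0]},{"xyz":[0.5,3.5,0],"rot":[0,0,0]},{"xyz":[0,3.5,0],"rot":[0,0,0]},{"xyz":[0,3.5,0],"rot":[0,0,0]},{"xyz":[0,3.5,0],"rot":[0,0,0]}]'

```text
t: 4.63
eef_pos: [0.4464, 0.1317, 0.2516]
tool_rot: [[0.956, 0.292, 0.0], [0.292, -0.956, -0.001], [0.0, 0.001, -1.0]]
force: [0.3, -0.8, 0.8]
width: 0.0007
gripper_force: 0.0
```

```bash
python3 look.py y3 432 270 349 210
```

```text
4.6333 [0.4464 0.1317 0.2516] 0.0007115436594179827 [ 0.32538793 -0.83241909  0.77319668]
top tip px [218.43219599 228.5030502 ]
side tip px [315.51395425 262.22959464]
```

View pics/y3.png

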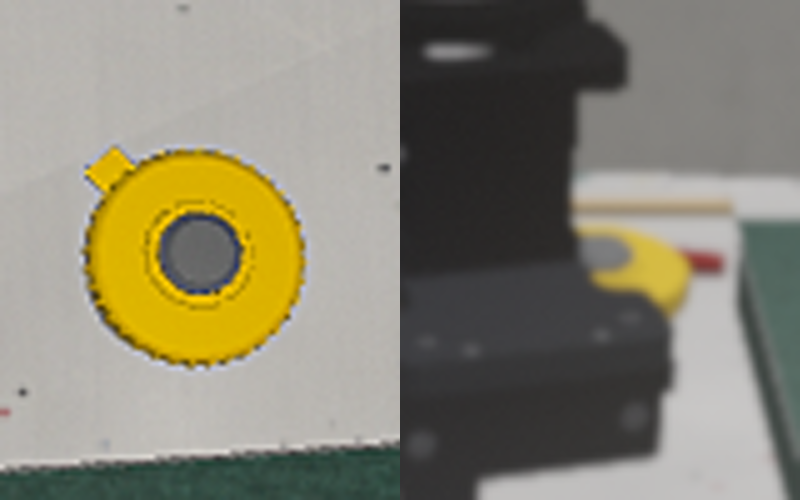

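The yellow lid is unmoved in the top view (dome at (432, 270.4)), and the force rising at the stop height means it is home. Next is blue.

Emit:
drive_tool --increments '[{"xyz":[0.3,2.7,0],"rot":[0,0,0]},{"xyz":[0,2.7,0],"rot":[0,0,0]},{"xyz":[0,2.6,0],"rot":[0,0,0]},{"xyz":[0,0,-2.5],"rot":[0,0,0]},{"xyz":[0,0,-2.5],"rot":[0,0,0]}]'

```text
t: 5.15
eef_pos: [0.4502, 0.2117, 0.2018]
tool_rot: [[0.956, 0.295, 0.003], [0.295, -0.956, 0.001], [0.003, -0.0, -1.0]]
force: [1.0, -2.1, -0.7]
width: 0.0003
gripper_force: 0.0
```

Emit:
drive_tool --increments '[{"xyz":[0,0,-1.5],"rot":[0,0,0]},{"xyz":[0,0,-1.0],"rot":[0,0,0]},{"xyz":[0,0,0],"rot":[0,0,0]},{"xyz":[0,0,0],"rot":[0,0,0]}]'

```text
t: 5.48
eef_pos: [0.45, 0.21, 0.1766]
tool_rot: [[0.956, 0.292, -0.0], [0.292, -0.956, -0.0], [-0.0, 0.0, -1.0]]
force: [0.8, -0.0, 0.5]
width: 0.0007
gripper_force: 0.0
```

```bash
python3 look.py b1 188 238 309 340
```

```text
5.4833 [0.45   0.21   0.1766] 0.0006702731419581678 [ 0.78007161 -0.03048812  0.49923369]
top tip px [186.37352592 235.63709274]
side tip px [310.52141416 333.73042062]
```

View pics/b1.png

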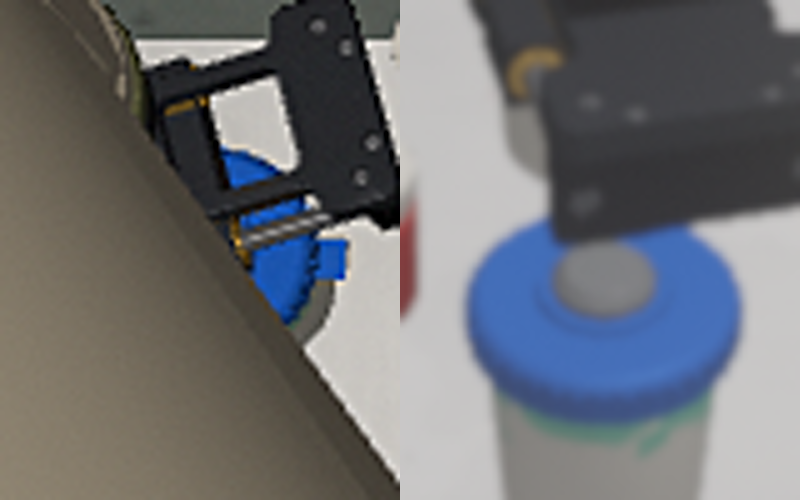

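The gripper hides the tips in both views. In the side view the dome's top face centre is at about (310, 342.4), a few mm toward +y from the top-view estimate, so I'll shift +3 mm and press.

Emit:
drive_tool --increments '[{"xyz":[0,0.3,-0.5],"rot":[0,0,0]},{"xyz":[0,0,-0.5],"rot":[0,0,0]},{"xyz":[0,0,-0.5],"rot":[0,0,0]},{"xyz":[0,0,0],"rot":[0,0,0]},{"xyz":[0,0,0],"rot":[0,0,0]}]'

```text
t: 6.0
eef_pos: [0.45, 0.2135, 0.1613]
tool_rot: [[0.956, 0.293, 0.0], [0.293, -0.956, 0.0], [0.0, -0.0, -1.0]]
force: [0.6, 0.2, 1.2]
width: 0.0003
gripper_force: 0.7
```

Emit:
drive_tool --increments '[{"xyz":[0,0,-0.2],"rot":[0,0,0]},{"xyz":[0,0,-0.2],"rot":[0,0,0]},{"xyz":[0,0,-0.2],"rot":[0,0,0]},{"xyz":[0,0,-0.1],"rot":[0,0,0]},{"xyz":[0,0,0],"rot":[0,0,0]}]'

```text
t: 6.42
eef_pos: [0.4499, 0.2134, 0.1542]
tool_rot: [[0.956, 0.293, 0.0], [0.293, -0.956, 0.0], [0.0, -0.0, -1.0]]
force: [1.0, 1.5, 3.8]
width: 0.0002
gripper_force: 1.7
```

Emit:
drive_tool --increments '[{"xyz":[0,0,-0.1],"rot":[0,0,0]},{"xyz":[0,0,-0.1],"rot":[0,0,0]},{"xyz":[0,0,-0.1],"rot":[0,0,0]},{"xyz":[0,0,0],"rot":[0,0,0]},{"xyz":[0,0,0],"rot":[0,0,0]}]'

```text
t: 6.83
eef_pos: [0.45, 0.2135, 0.1517]
tool_rot: [[0.956, 0.293, 0.001], [0.293, -0.956, 0.0], [0.001, 0.0, -1.0]]
force: [-0.0, 0.6, 9.3]
width: 0.0006
gripper_force: 4.3
```

Blue is home (9.3 N at the stop height). Lifting and moving to black.

Emit:
drive_tool --increments '[{"xyz":[0,0,1],"rot":[0,0,0]},{"xyz":[0,0,3],"rot":[0,0,0]},{"xyz":[0,0,2],"rot":[0,0,0]},{"xyz":[0.2,-3.5,0],"rot":[0,0,0]},{"xyz":[0.2,-3.5,0],"rot":[0,0,0]}]'

```text
t: 7.25
eef_pos: [0.4535, 0.1441, 0.2126]
tool_rot: [[0.955, 0.297, 0.001], [0.297, -0.955, 0.001], [0.001, -0.0, -1.0]]
force: [1.0, -1.0, -1.3]
width: 0.0005
gripper_force: 0.0
```

Emit:
drive_tool --increments '[{"xyz":[0.2,-3.5,0],"rot":[0,0,0]},{"xyz":[0.3,-3.5,0],"rot":[0,0,0]},{"xyz":[0.3,-3.5,0],"rot":[0,0,0]},{"xyz":[0,0,-2],"rot":[0,0,0]},{"xyz":[0,0,0],"rot":[0,0,0]}]'

```text
t: 7.67
eef_pos: [0.4602, 0.0356, 0.189]
tool_rot: [[0.958, 0.288, -0.004], [0.288, -0.958, -0.001], [-0.004, -0.0, -1.0]]
force: [-1.0, 0.0, -0.7]
width: 0.0004
gripper_force: 0.0
```

```bash
python3 look.py k1 280 231 306 290
```

```text
7.6667 [0.4602 0.0356 0.189 ] 0.000394538395014433 [-1.02998601  0.00980225 -0.7196536 ]
top tip px [277.76868206 228.02798937]
side tip px [309.22012765 262.62640356]
```

View pics/k1.png

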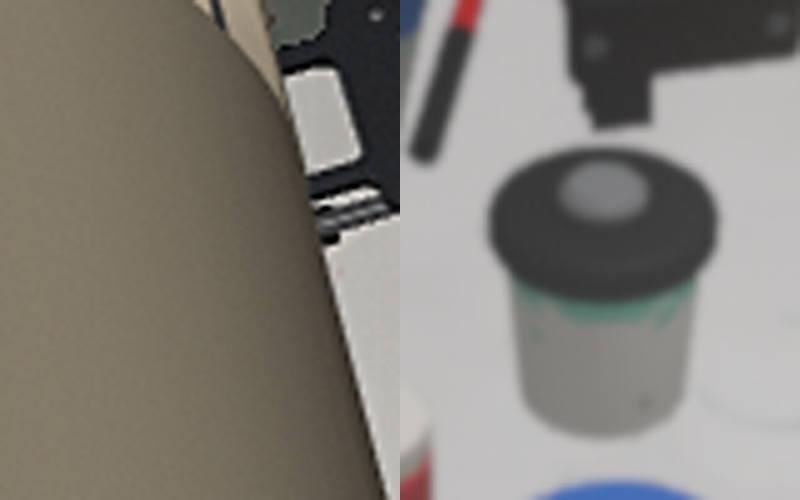

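The tips appear at about (309, 262) in the side view and the dome top at about (306.8, 275), so I'll shift +3 mm in x and +1.5 mm in y, then press.

Emit:
drive_tool --increments '[{"xyz":[0.2,0.1,-1.3],"rot":[0,0,0]},{"xyz":[0,0,-0.5],"rot":[0,0,0]},{"xyz":[0,0,-0.5],"rot":[0,0,0]},{"xyz":[0,0,-0.4],"rot":[0,0,0]},{"xyz":[0,0,0],"rot":[0,0,0]}]'

```text
t: 8.18
eef_pos: [0.4634, 0.0397, 0.1639]
tool_rot: [[0.956, 0.293, -0.001], [0.293, -0.956, 0.0], [-0.001, -0.0, -1.0]]
force: [0.3, -0.3, 0.1]
width: 0.0007
gripper_force: 0.0
```

Emit:
drive_tool --increments '[{"xyz":[0,0,-0.2],"rot":[0,0,0]},{"xyz":[0,0,-0.2],"rot":[0,0,0]},{"xyz":[0,0,-0.1],"rot":[0,0,0]},{"xyz":[0,0,-0.1],"rot":[0,0,0]},{"xyz":[0,0,0],"rot":[0,0,0]}]'

```text
t: 8.6
eef_pos: [0.4639, 0.0395, 0.1584]
tool_rot: [[0.956, 0.293, 0.0], [0.293, -0.956, 0.0], [0.0, -0.0, -1.0]]
force: [-0.6, 1.0, 3.4]
width: 0.0003
gripper_force: 1.7
```

Emit:
drive_tool --increments '[{"xyz":[0,0,-0.2],"rot":[0,0,0]},{"xyz":[0,0,-0.2],"rot":[0,0,0]},{"xyz":[0,0,-0.1],"rot":[0,0,0]},{"xyz":[0,0,-0.1],"rot":[0,0,0]},{"xyz":[0,0,0],"rot":[0,0,0]}]'

```text
t: 9.02
eef_pos: [0.4639, 0.0395, 0.1523]
tool_rot: [[0.956, 0.293, 0.0], [0.293, -0.956, 0.0], [0.0, -0.0, -1.0]]
force: [-1.6, 2.3, 6.8]
width: 0.0005
gripper_force: 3.5
```

Emit:
drive_tool --increments '[{"xyz":[0,0,-0.1],"rot":[0,0,0]},{"xyz":[0,0,0],"rot":[0,0,0]},{"xyz":[0,0,0],"rot":[0,0,0]}]'

```text
t: 9.27
eef_pos: [0.464, 0.0395, 0.1516]
tool_rot: [[0.956, 0.293, 0.0], [0.293, -0.956, 0.0], [0.0, 0.0, -1.0]]
force: [-3.1, 2.2, 8.6]
width: 0.0004
gripper_force: 4.4
```

Home. Now I'll lift clear and take a final look from the side.

Emit:
drive_tool --increments '[{"xyz":[0,0,1],"rot":[0,0,0]},{"xyz":[0,0,3],"rot":[0,0,0]},{"xyz":[0,0,4],"rot":[0,0,0]},{"xyz":[0,0,4],"rot":[0,0,0]},{"xyz":[0,-3,2],"rot":[0,0,0]}]'

```text
t: 9.68
eef_pos: [0.4646, 0.0142, 0.2963]
tool_rot: [[0.954, 0.3, 0.005], [0.3, -0.954, 0.001], [0.005, 0.001, -1.0]]
force: [2.2, -0.6, 0.2]
width: 0.0002
gripper_force: 0.0
```

Emit:
drive_tool --increments '[{"xyz":[0,-3,0],"rot":[0,0,0]},{"xyz":[0,-3,0],"rot":[0,0,0]},{"xyz":[0,0,0],"rot":[0,0,0]},{"xyz":[0,0,0],"rot":[0,0,0]},{"xyz":[0,0,0],"rot":[0,0,0]}]'

```text
t: 10.1
eef_pos: [0.4637, -0.0503, 0.2913]
tool_rot: [[0.956, 0.292, -0.0], [0.292, -0.956, 0.0], [-0.0, -0.0, -1.0]]
force: [0.9, 0.2, -0.1]
width: 0.0007
gripper_force: 0.0
```

```bash
python3 - <<'E'
from plant import manip
import cv2
cv2.imwrite("pics/end.png",manip.read_camera("side"));s=manip.sense();print(s["t"],s["eef_pos"],s["joint_vel"].round(3))
E
```

```text
10.15 [ 0.46372192 -0.0497792   0.29131671] [-0.008  0.    -0.006 -0.003  0.002 -0.001  0.   ]
```

View pics/end.png

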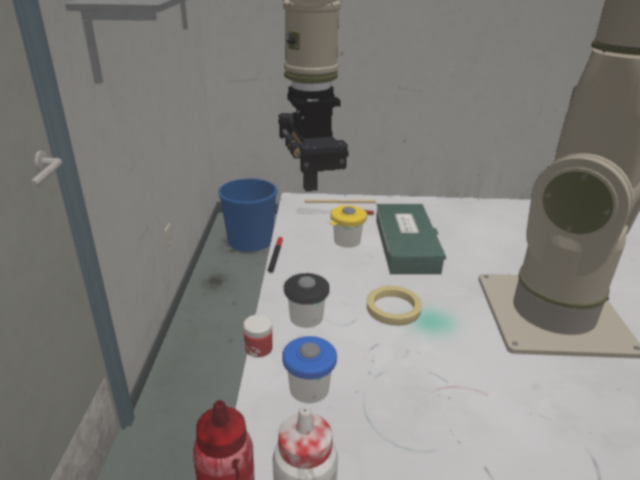

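All three lids sit 4–6 px lower than at the start, the pots are upright and unmoved, and the jar, marker and spatula are in place.

```bash
python3 -c "
from plant import manip
print(manip.close_job())"
```

```text
the job is handed in; nothing more can be done
None
```

I tapped the yellow, blue and black lids home in that order, with readings of about 8–9 N at each stop, left the pots and bystanders in place, and handed the job in at about 10 s; no verdict came back.

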